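Find the hidden bar under the slat mat and stand the blank on it

TASK

Load the steel stamp blank for laser marking: it has to stand level and at full height on the slat mat of the tray, but the mat sags everywhere except over its one support bar, which is hidden beneath it, and nothing shows where. First press lightly along the mat with the closed fingertips until you feel where it turns stiff, then stand the blank upright on the mat centred over the bar and let go. Never press on the tray or mat with more than 25 N, never set the blank down where it sinks in, and leave the other things on the table where they are.

Things in the scene. Friction and masses are not known exactly. Their poses are not given: they have to be found in the camera images.
- tray: Fixed shallow aluminium tray, 160 x 304 mm in plan (long side along its y), rim 49 mm high. Origin at the centre of its underside; z up. Its opening, 124 (x) x 264 mm (y), is filled by a springy mat of 22 flat aluminium slats, each 12 mm wide and lying along x, side by side along y. Its place and yaw vary.
- mat_mid (a point): Middle of the mat's top face at rest (46 mm above the table, 3 mm below the rim), axes as the tray's: x along the slats, y along the mat's length. The hidden support bar is fixed, runs along x under the whole width and is 24 mm wide (along y); its centre line is anywhere within 70 mm either side of this point along y. It carries the 2 or 3 slats that lie over it.
- mat_end (a point): Middle of the mat's end at its +y side (132 mm from its middle), on the top face at rest. Away from the bar each slat sinks by itself under a fingertip and springs back: the mat gives about 1 mm per 0.5 to 1 N, up to 14 mm, the same all along it. Over the bar it gives about 0.5 mm of play and then only about 0.2 mm per N. A fingertip can slide along it when it is sunk in 3 mm or less.
- blank_mid (a point): The steel stamp blank, loose, about 0.6 kg: a square foot 46 x 46 x 24 mm high with a round shank 30 mm in diameter and 40 mm tall standing on its middle; 64 mm high in all. This point is on its upright axis (z), half-way up, 32 mm above its underside; x and y along the foot's sides. Grasp it by the shank (24 to 64 mm above its underside).
- cap: Bystander: black lens cap, disc 68 mm in diameter, 22 mm high, origin at the centre of its underside. It and the blank swap places from run to run.
- coupon: Bystander: flat steel coupon 90 x 70 x 6 mm, origin at the centre of its underside.
- jar_mid (a point): Bystander: amber jar 56 mm in diameter, 70 mm high; point half-way up its axis.
- marker: Bystander: black marker pen 130 x 13 x 13 mm along its x, origin at the centre of its underside.
- driver: Bystander: screwdriver lying along its x.
- rule: Bystander: aluminium rule 200 x 32 x 4 mm along its x, origin at the centre of its underside.

How it is judged (in metres and radians):
On the way, in this order (a step that is already met when the one before it is completed fails the run):
1. the mat has been pressed with the fingertips (over 1.5 N) (contact force between the fingers and tray above 1.5 N), for 0.1 s.
2. the blank has been lifted clear of the table (height (world z) of blank_mid above 0.06 m), for 0.1 s.
At the end, for the whole second after the job is handed in: The blank stands upright on the mat, released and at rest, within 3 degrees of level and with its underside no more than 2.5 mm below the mat's resting face (so it is carried by the bar), its axis over the open mat and not over the rim (within 45 mm of the mat's middle along x and 105 mm along y) (x of blank_mid in the frame of mat_mid between -0.045 and 0.045 m and y of blank_mid in the frame of mat_mid between -0.105 and 0.105 m and z of blank_mid in the frame of mat_mid between 0.0295 and 0.034 m and angle between blank_mid's own z axis and vertical below 0.05 rad and linear speed of blank below 0.01 m/s); the robot touches nothing.
It fails at once if the fingers press on the tray or mat with more than 25 N (contact force between the fingers and tray above 25 N).
It fails at once if the blank is pressed or dropped on the tray or mat with more than 25 N (contact force between blank and tray above 25 N).
It fails at once if the blank sinks more than 5 mm into the mat (x of blank_mid in the frame of mat_mid between -0.06 and 0.06 m and y of blank_mid in the frame of mat_mid between -0.13 and 0.13 m and z of blank_mid in the frame of mat_mid below 0.027 m).
It fails at once if a bystander is moved more than 30 mm (distance of any of cap, coupon, jar_mid, marker, driver, rule from where it was at the start of the episode above 0.03 m).
It also fails if it takes over 64 s, if anything falls off the work surface, if the arm or the gripper's body presses on something with over 40 N, if the wrist force passes 120 N, or if a joint passes its speed limit or range.

ROBOT

A 7-joint arm with a two-finger parallel gripper is mounted at the origin on the work surface. World frame = base frame: x ahead of the robot, y to its left, z up, the work surface at z = 0. Lengths are in mm, angles in degrees, forces in N, time in s.
With the tool pointing down it reaches from about 400 to 900 mm from the base axis. Payload 5.6 kg.
Tool frame: the origin (TCP) lies at the very end of the fingers, on their centre line; the grasp point (between the pads) lies 19 mm behind it; x points along the fingers, z is the direction in which the jaws open and shut, and the axes are right-handed (so a half turn about x gives the same grasp; the last joint's range is limited). The gripper opens to 92 mm and grips with 3 to 60 N. Pads are 20 mm wide; open, the fingers measure 128 mm over their backs; the gripper's body (75 mm by 189 mm) begins 69 mm behind the grasp point.
Start: joints at [73.51, 26.786, -0.665, 91.828, 0.344, 61.387, -3.226], TCP at [157.493, -630.639, 214.592] pointing down, gripper open.
Joint ranges: [-144.91, 144.91], [-17.63, 115.5], [-89.93, 88.59], [15.96, 139.68], [-74.01, 254.01], [8.47, 105.57], [-167.45, 167.45]. Speed limits (degrees/s): [147.25, 147.25, 180, 180, 180, 180, 180].

INTERFACE

Orientations are given as [roll, pitch, yaw] about the fixed x, y, z axes, in that order (R = Rz(yaw) Ry(pitch) Rx(roll)).
In Python, from station import * gives the robot as it stands.
- The arm moves only by the tool step_arm, never from a script. Its argument "rows" is a list of rows, each a list of 3 entries, a list of its own where there are three numbers: the shift along the tool's x, y, z in mm, then the turn, a rotation vector about the tool's x, y, z in degrees, then the opening in per cent of the stroke, from 0 (shut) to 100 (fully open). A call has 1 to 20 rows; each row is the pose to reach, as a shift and turn from the pose measured when the call began, along the tool's axes at that moment; what a row does not reach only later rows make up. A row lasts 1/8 s, in which the tool goes at most 62.5 mm and 10.7 degrees, less where a joint would pass 70% of its speed; a pose out of reach is approached as far as the arm can. A call with a gripper value outside its range is refused whole. The fingers move at their own pace and stop on an object; "newtons" is the grip in N (left out, the last holds). Time passes only in rows, so rows that repeat a pose let the fingers close. It gives the time, the measured TCP pose, the force and the opening at its end, in the units of the state.
- observe(): the state, without advancing time (a new reading comes with each control period).
- grab_frame(name): name is "scene" or "top" or "wrist"; returns a dict with "pixels" (384x512x3 uint8, red, green, blue), "depth" (384x512 float32, mm along the optical axis (not along the pixel's ray), 0 where there is no reading), "fov_y" (degrees; the focal length in pixels is half the picture's height over the tangent of half this angle, whatever the lens; pixels are square), "cx", "cy" (the principal point, pixels), "R" (3x3) and "t" (3): a world point X has camera coordinates R X + t; the wrist camera has in their place "mount" (4x4, takes a point from camera to tool coordinates, whose origin is the TCP and whose axes are the tool frame's). Camera axes: x right, y down, z forward; pixel columns grow to the right and rows downward; lengths in mm; the calibration is good to about 2 mm. A picture is of the moment at which its call begins: read the wrist's pose just before it.
- hand_in(): hands the job in, once; it reports no verdict.
The state is a dict: "t": time; "joint_positions": joint angles; "qd": joint speeds; "joint_torque": joint torques, N m; "position": TCP position; "orientation": TCP orientation; "ft_force": force on the tool from outside, world axes, zero at the start; "ft_torque": the same for the moment, N m; "finger_gap": opening from 0.0 (shut) to 1.0 (fully open).
Only numpy, scipy, OpenCV 4.12 (cv2) and the standard library are available. Lean on these libraries where they do the work, as an engineer would, in place of code of your own. Each camera call takes 0.05 s, during which the arm holds its last target. There are 200 camera calls.

## Working session

There is one attempt and no reset: what is moved stays moved. The work goes in short steps, Python scripts to look and compute and a tool call to move; the robot and the scene stay as the last step left them, time stands still between calls to the robot, and variables do not carry over. Pictures are saved under pics/ and viewed, on a budget of 10 in all, crops included, one or two more only if the job needs it, and the job is handed in when it is done.

Besides the shell and the picture viewer there is one more tool, called after "Request:" in YAML: its name, and indented under it one key for each argument. step_arm: Moves the arm, as the interface text tells. Its arguments: {"type":"object","properties":{"rows":{"type":"array","items":{"type":"array"}},"newtons":{"type":"number"}},"required":["rows"]}

```bash
mkdir -p pics; python3 - <<'E'
from station import *
import cv2,numpy as np
s=observe(); print({k:np.round(v,3).tolist() for k,v in s.items()})
for n in("scene","top"):
    f=grab_frame(n); np.savez(f"pics/{n}.npz",**f)
    print(n,f["fov_y"],f["cx"],f["cy"],f["R"],f["t"])
    cv2.imwrite(f"pics/{n}.png",f["pixels"][:,:,::-1])
E
```

```text
{'t': 0.0, 'joint_positions': [73.509, 26.839, -0.665, 91.882, 0.342, 61.386, -3.223], 'qd': [-0.008, 0.068, 0.069, -0.018, 0.012, 0.048, 0.104], 'joint_torque': [0.001, -52.057, -0.013, -24.375, -0.057, 0.017, 0.0], 'position': [157.338, -630.056, 213.605], 'orientation': [-176.656, 89.896, 107.369], 'ft_force': [-0.541, 0.294, -0.083], 'ft_torque': [0.003, 0.002, 0.039], 'finger_gap': 1.001}
scene 42.79379769579665 255.76685659196497 195.03020258068375 [[-0.48901398  0.87224271  0.00761482]
 [ 0.62181625  0.3547106  -0.69822986]
 [-0.61172696 -0.33670915 -0.71583313]] [ 259.92436365 -321.0579212  1869.74098154]
top 50.64541248307558 254.03214326591112 187.2559387583951 [[ 0.02581734 -0.999651   -0.00559878]
 [-0.98896652 -0.02472335 -0.14606157]
 [ 0.14587217  0.00930793 -0.98925966]] [  26.64339266  583.4663341  1070.25439904]
```

View pics/top.png

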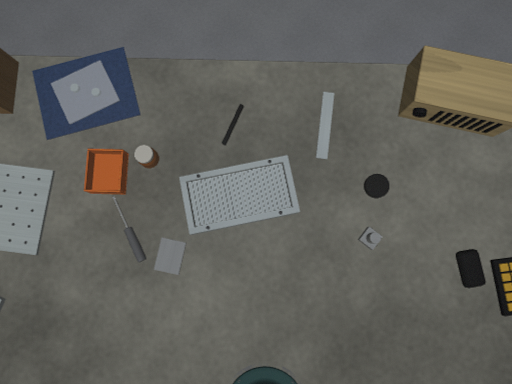

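The top view shows the tray centred near (239,194), the blank at (371,238), the cap at (376,186), the jar at (147,156), the coupon at (170,256), and the rule at (326,125).

```bash
cat > h.py <<'E'
import numpy as np,cv2
def cloud(f):
    d=f["depth"].astype(float);h,w=d.shape
    F=h/2/np.tan(np.radians(float(f["fov_y"]))/2)
    v,u=np.mgrid[:h,:w]
    P=np.stack([(u-f["cx"])/F*d,(v-f["cy"])/F*d,d],-1)
    return (P-f["t"])@f["R"]   # R^T (P-t)
E
python3 - <<'E'
from h import *
for n in("top","scene"):
    f=dict(np.load(f"pics/{n}.npz"));X=cloud(f);z=X[...,2]
    if n=="top": print("table z",np.median(z[300:340,200:300]),np.median(z[210:225,330:350]))
    # tray by height
    m=(z>35)&(z<60)&(f["depth"]>0)&(X[...,0]>350)&(X[...,0]<750)&(abs(X[...,1]-30)<220)
    k,l,s,c=cv2.connectedComponentsWithStats(m.astype(np.uint8))
    i=1+s[1:,4].argmax();P=X[l==i][:,:2].astype(np.float32);print(n,"tray",cv2.minAreaRect(P),np.median(z[l==i]))
    # blank
    C=X[238,371] if n=="top" else b
    if n=="top": b=C;
    r=np.hypot(X[...,0]-b[0],X[...,1]-b[1])<45
    t=r&(z>55)&(z<75);q=r&(z>15)&(z<75)
    print("shank top n",t.sum(),X[t].mean(0),cv2.minEnclosingCircle(X[t][:,:2].astype(np.float32)), "all",cv2.minAreaRect(X[q][:,:2].astype(np.float32)))
f=dict(np.load("pics/top.npz"))
a=f["pixels"][145:245,165:315,::-1];cv2.imwrite("pics/c.png",cv2.resize(a,None,fx=5,fy=5,interpolation=cv2.INTER_CUBIC))
E
```

```text
table z -0.497248390316973 -0.18120181770114338
top tray ((562.7006225585938, 81.48606872558594), (161.14524841308594, 304.4665222167969), 12.961243629455566) 46.22261755162725
shank top n 108 [ 453.39356424 -281.24796597   63.61178668] ((453.4717712402344, -282.1775207519531), 14.93384838104248) all ((453.40985107421875, -282.5109558105469), (46.57614517211914, 46.59914779663086), 53.283023834228516)
scene tray ((564.5711669921875, 85.5503921508789), (171.4206085205078, 304.8140563964844), 12.640795707702637) 45.331843946386165
shank top n 49 [ 460.08888771 -276.99192364   62.44687212] ((459.81707763671875, -279.6148681640625), 17.33160400390625) all ((458.45416259765625, -277.59783935546875), (54.51152038574219, 46.74630355834961), 54.95478057861328)
```

View pics/c.png

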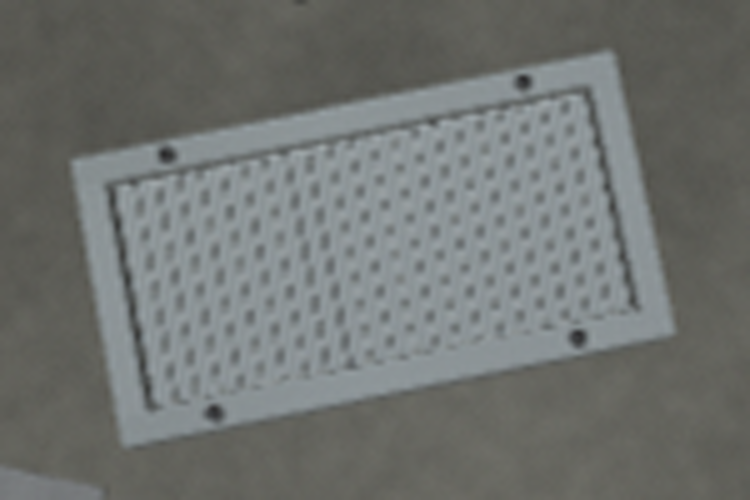

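The crop shows the tray rim, with its long axis rising to the right. Nothing in the mat texture clearly marks the bar. Next I'll work out the tool moves.

```bash
cat >> h.py <<'E'
from scipy.spatial.transform import Rotation as Ro
TR=np.array([562.7,81.5]);YAW=13.0
def tray(x,y,z):
    c,s=np.cos(np.radians(YAW)),np.sin(np.radians(YAW)); return np.array([TR[0]+c*x-s*y,TR[1]+s*x+c*y,z])
def target(zdeg): # tool x down, tool z at world yaw zdeg
    a=np.radians(zdeg);x=np.array([0,0,-1.]);z=np.array([np.cos(a),np.sin(a),0]);return np.column_stack([x,np.cross(z,x),z])
def move(s,p,zdeg):
    R=Ro.from_euler("xyz",s["orientation"],degrees=True).as_matrix();p=np.array(p)
    print("shift",np.round(R.T@(p-s["position"]),1),"turn",np.round(Ro.from_matrix(R.T@target(zdeg)).as_rotvec(degrees=True),2))
def info(s):
    R=Ro.from_euler("xyz",s["orientation"],degrees=True).as_matrix()
    print("t",s["t"],np.round(s["position"],1),"z yaw",np.degrees(np.arctan2(R[1,2],R[0,2])),"F",np.round(s["ft_force"],2),"gap",s["finger_gap"],"j",np.round(s["joint_positions"],1))
E
python3 - <<'E'
from station import *
from h import *
s=observe();info(s)
for a in(13,-167):move(s,tray(0,-84,90),a)
E
```

```text
t 0.1 [ 157.4 -630.1  213.8] z yaw -75.97551267133306 F [-0.33  0.71  0.72] gap 0.9996332769077088 j [73.5 26.8 -0.7 91.9  0.3 61.4 -3.2]
shift [ 124.5  564.2 -508. ] turn [-8.898e+01 -7.000e-02 -6.000e-02]
shift [ 124.5  564.2 -508. ] turn [ 9.102e+01 -6.000e-02  7.000e-02]
```

Request:
step_arm:
  rows:
    - [[0,40,-36],[-6,0,0],0]
    - [[0,80,-73],[-13,0,0],0]
    - [[0,121,-109],[-19,0,0],0]
    - [[0,161,-145],[-25,0,0],0]
    - [[0,201,-181],[-32,0,0],0]
    - [[0,242,-218],[-38,0,0],0]
    - [[0,282,-254],[-44.5,0,0],0]
    - [[0,322,-290],[-51,0,0],0]
    - [[0,363,-327],[-57,0,0],0]
    - [[0,403,-363],[-63.5,0,0],0]
    - [[0,443,-399],[-70,0,0],0]
    - [[0,484,-435],[-76,0,0],0]
    - [[0,524,-472],[-82.5,0,0],0]
    - [[60,564,-508],[-89,0,0],0]
    - [[120,564,-508],[-89,0,0],0]
    - [[140,564,-508],[-89,0,0],0]
    - [[140,564,-508],[-89,0,0],0]
    - [[140,564,-508],[-89,0,0],0]
  newtons: 20

```text
t: 2.35
position: [582.2, -0.5, 75.7]
orientation: [39.4, 89.9, 52.4]
ft_force: [0.6, -0.2, 1.2]
finger_gap: 0.01
```

```bash
python3 - <<'E'
from station import *
from h import *
s=observe();info(s)
move(s,tray(0,-84,50),13)
E
```

```text
t 2.35 [ 5.822e+02 -5.000e-01  7.570e+01] z yaw 13.00664524627841 F [ 0.62 -0.24  1.21] gap 0.009568553702188867 j [ 19.9  34.5 -30.3 105.8  23.3  45.9  -9.6]
shift [25.7  0.2 -0.6] turn [ 0.01  0.09 -0.07]
```

Request:
step_arm:
  rows:
    - [[14,0,-0.6],[0,0,0],0]
    - [[25.7,0,-0.6],[0,0,0],0]
    - [[25.7,0,-0.6],[0,0,0],0]
    - [[25.7,0,-0.6],[0,0,0],0]

```text
t: 2.85
position: [581.7, -0.5, 50.1]
orientation: [38.6, 89.9, 51.6]
ft_force: [-0.1, 0.4, -0.4]
finger_gap: 0.006
```

Request:
step_arm:
  rows:
    - [[2,0,0],[0,0,0],0]
    - [[3,0,0],[0,0,0],0]
    - [[3,0,0],[0,0,0],0]

```text
t: 3.22
position: [581.8, -0.5, 47.1]
orientation: [38.1, 89.9, 51.1]
ft_force: [-0.4, -0.1, -0.2]
finger_gap: 0.004
```

Request:
step_arm:
  rows:
    - [[1.5,0,0],[0,0,0],0]
    - [[1.5,0,0],[0,0,0],0]

```text
t: 3.48
position: [581.9, -0.4, 45.6]
orientation: [34.7, 89.9, 47.7]
ft_force: [0.3, -0.0, 1.5]
finger_gap: 0.005
```

Request:
step_arm:
  rows:
    - [[1.5,0,0],[0,0,0],0]
    - [[1.5,0,0],[0,0,0],0]

```text
t: 3.72
position: [581.9, -0.5, 44.1]
orientation: [33.2, 89.9, 46.2]
ft_force: [0.5, 0.0, 0.8]
finger_gap: 0.005
```

Request:
step_arm:
  rows:
    - [[0.3,4,0],[0,0,0],0]
    - [[0.3,8,0],[0,0,0],0]
    - [[0.3,8,0],[0,0,0],0]

```text
t: 4.1
position: [580.1, 8.1, 44.0]
orientation: [36.6, 89.8, 49.7]
ft_force: [-0.5, 0.6, 0.9]
finger_gap: 0.002
```

Request:
step_arm:
  rows:
    - [[0,4,0],[0,0,0],0]
    - [[0,8,0],[0,0,0],0]
    - [[0,8,0],[0,0,0],0]

```text
t: 4.47
position: [578.1, 16.7, 44.0]
orientation: [45.7, 89.8, 58.8]
ft_force: [0.0, 0.8, 1.4]
finger_gap: 0.004
```

Request:
step_arm:
  rows:
    - [[0,4,0],[0,0,0],0]
    - [[0,8,0],[0,0,0],0]
    - [[0,8,0],[0,0,0],0]

```text
t: 4.85
position: [576.1, 25.4, 44.0]
orientation: [53.0, 89.8, 66.2]
ft_force: [-0.4, 0.3, 2.0]
finger_gap: 0.006
```

Request:
step_arm:
  rows:
    - [[0,4,0],[0,0,0],0]
    - [[0,8,0],[0,0,0],0]
    - [[0,8,0],[0,0,0],0]

```text
t: 5.22
position: [574.1, 34.0, 44.1]
orientation: [59.2, 89.8, 72.4]
ft_force: [0.1, 1.3, 2.3]
finger_gap: 0.006
```

Request:
step_arm:
  rows:
    - [[0,4,0],[0,0,0],0]
    - [[0,7,0],[0,0,0],0]
    - [[0,7,0],[0,0,0],0]

```text
t: 5.6
position: [572.4, 41.4, 44.1]
orientation: [60.7, 89.7, 73.9]
ft_force: [-0.3, -0.1, 1.5]
finger_gap: 0.003
```

Request:
step_arm:
  rows:
    - [[0,4,0],[0,0,0],0]
    - [[0,7,0],[0,0,0],0]
    - [[0,7,0],[0,0,0],0]

```text
t: 5.98
position: [570.6, 48.9, 44.2]
orientation: [64.7, 89.7, 77.9]
ft_force: [-0.3, -0.2, 1.0]
finger_gap: 0.007
```

Request:
step_arm:
  rows:
    - [[0,4,0],[0,0,0],0]
    - [[0,7,0],[0,0,0],0]
    - [[0,7,0],[0,0,0],0]

```text
t: 6.35
position: [568.9, 56.4, 44.2]
orientation: [65.8, 89.7, 79.1]
ft_force: [0.0, 1.3, 1.4]
finger_gap: 0.006
```

Request:
step_arm:
  rows:
    - [[0,4,0],[0,0,0],0]
    - [[0,7,0],[0,0,0],0]
    - [[0,7,0],[0,0,0],0]

```text
t: 6.72
position: [567.1, 63.8, 44.3]
orientation: [67.8, 89.7, 81.0]
ft_force: [0.1, 0.0, 0.5]
finger_gap: 0.006
```

Request:
step_arm:
  rows:
    - [[0,4,0],[0,0,0],0]
    - [[0,7,0],[0,0,0],0]
    - [[0,7,0],[0,0,0],0]

```text
t: 7.1
position: [565.3, 71.4, 44.3]
orientation: [69.4, 89.6, 82.7]
ft_force: [-0.8, 0.7, 1.4]
finger_gap: 0.003
```

Still soft up to y≈-10. I'll correct the z drift and continue.

Request:
step_arm:
  rows:
    - [[0.4,4,0],[0,0,0],0]
    - [[0.4,7,0],[0,0.3,0],0]
    - [[0.4,7,0],[0,0.3,0],0]

```text
t: 7.48
position: [563.6, 78.7, 44.0]
orientation: [114.1, 89.6, 127.5]
ft_force: [-1.1, 0.8, 2.1]
finger_gap: 0.005
```

Request:
step_arm:
  rows:
    - [[0,4,0],[0,0,0],0]
    - [[0,7,0],[0,0,0],0]
    - [[0,7,0],[0,0,0],0]

```text
t: 7.85
position: [561.9, 86.2, 44.1]
orientation: [111.2, 89.6, 124.6]
ft_force: [-0.2, 0.7, 2.1]
finger_gap: 0.006
```

Request:
step_arm:
  rows:
    - [[0,4,0],[0,0,0],0]
    - [[0,7,0],[0,0,0],0]
    - [[0,7,0],[0,0,0],0]

```text
t: 8.22
position: [560.1, 93.8, 44.2]
orientation: [109.2, 89.5, 122.7]
ft_force: [-1.1, 0.7, 2.5]
finger_gap: 0.004
```

Request:
step_arm:
  rows:
    - [[0,4,0],[0,0,0],0]
    - [[0,7,0],[0,0,0],0]
    - [[0,7,0],[0,0,0],0]

```text
t: 8.6
position: [558.8, 99.8, 44.5]
orientation: [110.5, 89.6, 123.9]
ft_force: [1.1, -3.7, 4.1]
finger_gap: 0.002
```

Request:
step_arm:
  rows:
    - [[0,4,0],[0,0,0],0]
    - [[0,7,0],[0,0,0],0]
    - [[0,7,0],[0,0,0],0]

```text
t: 8.98
position: [557.8, 106.4, 45.1]
orientation: [103.6, 89.6, 117.0]
ft_force: [0.1, -3.7, 7.7]
finger_gap: 0.008
```

Request:
step_arm:
  rows:
    - [[0,4,0],[0,0,0],0]
    - [[0,7,0],[0,0,0],0]
    - [[0,7,0],[0,0,0],0]

```text
t: 9.35
position: [556.3, 113.9, 45.3]
orientation: [96.4, 89.6, 109.8]
ft_force: [0.8, -1.5, 5.6]
finger_gap: 0.002
```

Stiff from a fingertip centre of y≈+17. Next I'll approach the far edge from the other side.

Request:
step_arm:
  rows:
    - [[-8,0,0],[0,0.2,0],0]
    - [[-8,30,0],[0,0.4,0],0]
    - [[-8,56,0],[0,0.4,0],0]
    - [[-2,56,0],[0,0.4,0],0]
    - [[-0.5,56,0],[0,0.4,0],0]
    - [[-0.5,56,0],[0,0.4,0],0]

```text
t: 10.1
position: [543.3, 167.1, 45.8]
orientation: [145.3, 89.4, 158.6]
ft_force: [-0.1, 0.3, -0.1]
finger_gap: 0.001
```

```bash
python3 - <<'E'
from station import *
from h import *
s=observe();info(s)
move(s,tray(0,85,44),13)
E
```

```text
t 10.1 [543.3 167.1  45.8] z yaw 13.329861811963264 F [-0.13  0.34 -0.15] gap 0.0007853576921541843 j [  2.4  36.3 -29.5 107.9  24.8  42.7 -27.7]
shift [ 1.7 -2.7 -0.3] turn [ 0.33 -0.5  -0.35]
```

Request:
step_arm:
  rows:
    - [[1,-1,0],[0.3,-0.5,-0.35],0]
    - [[1.7,-2.7,0],[0.3,-0.5,-0.35],0]
    - [[1.7,-2.7,0],[0.3,-0.5,-0.35],0]

```text
t: 10.48
position: [544.1, 164.1, 44.2]
orientation: [-74.0, 90.0, -61.0]
ft_force: [-0.4, 0.4, 1.1]
finger_gap: 0.0
```

Request:
step_arm:
  rows:
    - [[0,-3,0],[0,0,0],0]
    - [[0,-4,0],[0,0,0],0]
    - [[0,-4,0],[0,0,0],0]

```text
t: 10.85
position: [545.2, 159.9, 44.3]
orientation: [-57.9, 90.0, -44.9]
ft_force: [0.1, -0.4, 1.6]
finger_gap: 0.006
```

Request:
step_arm:
  rows:
    - [[0,-3,0],[0,0,0],0]
    - [[0,-4,0],[0,0,0],0]
    - [[0,-4,0],[0,0,0],0]

```text
t: 11.22
position: [546.1, 155.7, 44.2]
orientation: [-76.3, 90.0, -63.3]
ft_force: [0.2, 0.2, 1.1]
finger_gap: 0.002
```

Request:
step_arm:
  rows:
    - [[0,-3,0],[0,0,0],0]
    - [[0,-4,0],[0,0,0],0]
    - [[0,-4,0],[0,0,0],0]

```text
t: 11.6
position: [547.1, 151.6, 44.2]
orientation: [-78.4, 89.9, -65.4]
ft_force: [-0.1, 0.7, 1.2]
finger_gap: 0.001
```

Request:
step_arm:
  rows:
    - [[0,-3,0],[0,0,0],0]
    - [[0,-4,0],[0,0,0],0]
    - [[0,-4,0],[0,0,0],0]

```text
t: 11.98
position: [548.1, 147.3, 44.2]
orientation: [-84.4, 89.9, -71.4]
ft_force: [-0.4, -0.3, 1.9]
finger_gap: 0.004
```

Request:
step_arm:
  rows:
    - [[0,-3,0],[0,0,0],0]
    - [[0,-4,0],[0,0,0],0]
    - [[0,-4,0],[0,0,0],0]

```text
t: 12.35
position: [549.0, 143.2, 44.2]
orientation: [-87.5, 89.9, -74.6]
ft_force: [0.6, -0.2, 1.5]
finger_gap: 0.003
```

Request:
step_arm:
  rows:
    - [[0,-3,0],[0,0,0],0]
    - [[0,-4,0],[0,0,0],0]
    - [[0,-4,0],[0,0,0],0]

```text
t: 12.72
position: [549.9, 140.3, 44.5]
orientation: [-30.7, 89.9, -17.7]
ft_force: [-1.2, 4.2, 4.0]
finger_gap: 0.004
```

Request:
step_arm:
  rows:
    - [[0,-3,0],[0,0,0],0]
    - [[0,-4,0],[0,0,0],0]
    - [[0,-4,0],[0,0,0],0]

```text
t: 13.1
position: [551.1, 136.9, 44.9]
orientation: [2.6, 89.9, 15.6]
ft_force: [-1.8, 4.3, 5.2]
finger_gap: 0.002
```

Request:
step_arm:
  rows:
    - [[0,-3,0],[0,0,0],0]
    - [[0,-4,0],[0,0,0],0]
    - [[0,-4,0],[0,0,0],0]

```text
t: 13.48
position: [552.4, 132.8, 45.3]
orientation: [-6.3, 89.9, 6.6]
ft_force: [-1.7, 2.1, 6.0]
finger_gap: 0.003
```

Request:
step_arm:
  rows:
    - [[0,-3,0],[0,0,0],0]
    - [[0,-4,0],[0,0,0],0]
    - [[0,-4,0],[0,0,0],0]

```text
t: 13.85
position: [553.6, 128.3, 45.4]
orientation: [-15.7, 89.8, -2.7]
ft_force: [-0.4, 2.5, 5.0]
finger_gap: 0.004
```

Request:
step_arm:
  rows:
    - [[-5,0,0],[0,0,0],0]
    - [[-5,18,0],[0,0,0],0]
    - [[-1,18,0],[0,0,0],0]
    - [[1.2,18,0],[0,0,0],0]
    - [[1.2,18,0],[0,0,0],0]

```text
t: 14.48
position: [549.3, 145.9, 43.8]
orientation: [-20.5, 89.9, -7.6]
ft_force: [-0.9, 0.5, 1.4]
finger_gap: 0.003
```

Request:
step_arm:
  rows:
    - [[-5,0,0],[0,0,0],0]
    - [[-5,-2,0],[0,0,0],0]
    - [[-1.5,-2,0],[0,0,0],0]
    - [[0,-2,0],[0,0,0],0]
    - [[0,-2,0],[0,0,0],0]

```text
t: 15.1
position: [550.0, 143.5, 43.9]
orientation: [-35.6, 89.9, -22.7]
ft_force: [-0.1, -1.9, 2.7]
finger_gap: 0.008
```

Request:
step_arm:
  rows:
    - [[-5,0,0],[0,0,0],0]
    - [[-5,-2,0],[0,0,0],0]
    - [[-1.5,-2,0],[0,0,0],0]
    - [[0,-2,0],[0,0,0],0]
    - [[0,-2,0],[0,0,0],0]

```text
t: 15.72
position: [550.5, 141.5, 44.1]
orientation: [-43.3, 89.9, -30.3]
ft_force: [-0.7, -1.9, 5.0]
finger_gap: 0.005
```

Request:
step_arm:
  rows:
    - [[-5,0,0],[0,0,0],0]
    - [[-5,-2,0],[0,0,0],0]
    - [[-1.5,-2,0],[0,0,0],0]
    - [[0,-2,0],[0,0,0],0]
    - [[0,-2,0],[0,0,0],0]

```text
t: 16.35
position: [551.1, 139.3, 44.4]
orientation: [-52.3, 89.8, -39.4]
ft_force: [-0.5, -1.0, 6.2]
finger_gap: 0.007
```

Request:
step_arm:
  rows:
    - [[-5,0,0],[0,0.2,0],0]
    - [[-5,-25,0],[0,0.2,0],0]
    - [[-5,-46,0],[0,0.2,0],0]
    - [[-1,-46,0],[0,0.2,0],0]
    - [[0.5,-46,0],[0,0.2,0],0]
    - [[0.5,-46,0],[0,0.2,0],0]

```text
t: 17.1
position: [561.0, 95.4, 44.0]
orientation: [-134.2, 89.8, -121.2]
ft_force: [-0.2, -1.0, 1.3]
finger_gap: 0.006
```

Request:
step_arm:
  rows:
    - [[-5,0,0],[0,0,0],0]
    - [[-5,2,0],[0,0,0],0]
    - [[-1.5,2,0],[0,0,0],0]
    - [[0,2,0],[0,0,0],0]
    - [[0,2,0],[0,0,0],0]

```text
t: 17.73
position: [560.6, 97.8, 44.2]
orientation: [-137.3, 89.8, -124.3]
ft_force: [-1.1, 1.4, 3.9]
finger_gap: 0.007
```

Request:
step_arm:
  rows:
    - [[-5,0,0],[0,0,0],0]
    - [[-5,2,0],[0,0,0],0]
    - [[-1.5,2,0],[0,0,0],0]
    - [[0,2,0],[0,0,0],0]
    - [[0,2,0],[0,0,0],0]

```text
t: 18.35
position: [560.2, 99.8, 44.4]
orientation: [-135.5, 89.8, -122.5]
ft_force: [-1.3, 0.2, 5.2]
finger_gap: 0.004
```

Request:
step_arm:
  rows:
    - [[-5,0,0],[0,0,0],0]
    - [[-5,2,0],[0,0,0],0]
    - [[-1.5,2,0],[0,0,0],0]
    - [[0,2,0],[0,0,0],0]
    - [[0,2,0],[0,0,0],0]

```text
t: 18.98
position: [559.8, 102.0, 44.7]
orientation: [-134.3, 89.8, -121.3]
ft_force: [-0.8, 0.0, 6.4]
finger_gap: 0.006
```

Stiff onsets (taking equal forces on both sides) are symmetric about y=39.5 along the tray, which is TCP ≈ (553.8, 120.0). Now the blank: I'll grasp it with the jaw yaw at −36°, so that at −77° the jaws centre it along tray y.

```bash
python3 - <<'E'
from station import *
from h import *
s=observe();info(s)
move(s,[455,-281,190],-36)
E
```

```text
t 18.975 [559.8 102.   44.7] z yaw 13.036989853062598 F [-0.76  0.    6.43] gap 0.006410222241430018 j [  8.5  36.1 -29.  108.2  25.3  42.2 -21.9]
shift [-144.1 -349.8 -188.8] turn [49.04 -0.06  0.17]
```

Request:
step_arm:
  rows:
    - [[-50,0,0],[0,0,0],0]
    - [[-100,-35,-19],[0,0,0],40]
    - [[-145,-70,-38],[8,0,0],100]
    - [[-145,-120,-65],[16,0,0],100]
    - [[-145,-170,-92],[24,0,0],100]
    - [[-145,-220,-119],[32,0,0],100]
    - [[-145,-270,-146],[40,0,0],100]
    - [[-145,-320,-173],[49,0,0],100]
    - [[-145,-350,-189],[49,0,0],100]
    - [[-145,-350,-189],[49,0,0],100]
    - [[-145,-350,-189],[49,0,0],100]

```text
t: 20.35
position: [455.0, -280.1, 190.5]
orientation: [-104.7, 89.9, -140.6]
ft_force: [0.3, -0.2, -0.5]
finger_gap: 0.998
```

```bash
python3 - <<'E'
from station import *
from h import *
s=observe();info(s)
f=grab_frame("wrist")
R=Ro.from_euler("xyz",s["orientation"],degrees=True).as_matrix()
M=np.array(f["mount"]);A=R@M[:3,:3];c=R@M[:3,3]+s["position"]
f["R"]=A.T;f["t"]=-A.T@c
np.savez("pics/w.npz",**f);cv2.imwrite("pics/w.png",f["pixels"][:,:,::-1])
X=cloud(f);z=X[...,2];r=np.hypot(X[...,0]-455,X[...,1]+281)<50
print("table",np.median(z[(z<12)&(z>-12)]))
t=r&(z>57)&(z<72);q=r&(z>12)&(z<72);g=r&(z>18)&(z<30)
for n,m in(("top",t),("all",q),("foot",g)):
    P=X[m];print(n,m.sum(),np.median(P[:,2]),cv2.minEnclosingCircle(P[:,:2].astype(np.float32)),cv2.minAreaRect(P[:,:2].astype(np.float32)))
E
```

```text
t 20.35 [ 455.  -280.1  190.5] z yaw -35.90043142263747 F [ 0.32 -0.22 -0.47] gap 0.9979116694020905 j [ 43.7  18.8 -19.  108.4   7.6  54.  -14.7]
table 0.12378258705011605
top 827 64.01081938166337 ((454.05670166015625, -279.0565490722656), 14.971814155578613) ((454.500732421875, -278.83770751953125), (28.483840942382812, 29.31962776184082), 56.001220703125)
all 2056 25.345121436068467 ((454.1669616699219, -278.8793640136719), 31.65912437438965) ((454.3176574707031, -279.1298522949219), (45.91684341430664, 45.34640884399414), 53.18657302856445)
foot 1054 24.067759551251946 ((453.9819641113281, -278.7773132324219), 31.532093048095703) ((454.3176574707031, -279.1298522949219), (45.91684341430664, 45.34640884399414), 53.18657302856445)
```

View pics/w.png

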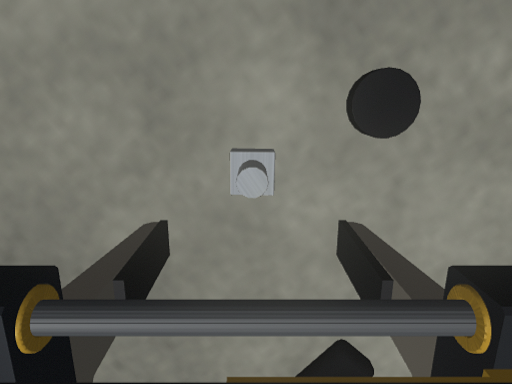

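The wrist view shows the blank at (252,175) and the cap at (384,103), clear of the finger path.

Request:
step_arm:
  rows:
    - [[50,0.4,-1.3],[0.9,0,0],100]
    - [[100,0.4,-1.3],[0.9,0,0],100]
    - [[140,0.4,-1.3],[0.9,0,0],100]
    - [[160,0.4,-1.3],[0.9,0,0],100]
    - [[160,0.4,-1.3],[0.9,0,0],100]
    - [[160,0.4,-1.3],[0.9,0,0],30]
    - [[160,0.4,-1.3],[0.9,0,0],15]
    - [[160,0.4,-1.3],[0.9,0,0],15]
    - [[160,0.4,-1.3],[0.9,0,0],15]
    - [[160,0.4,-1.3],[0.9,0,0],15]
    - [[160,0.4,-1.3],[0.9,0,0],15]
  newtons: 40

```text
t: 21.78
position: [454.1, -278.9, 30.7]
orientation: [-99.6, 89.9, -136.4]
ft_force: [1.0, 0.1, -0.3]
finger_gap: 0.368
```

```bash
python3 - <<'E'
from station import *
from h import *
s=observe();info(s)
E
```

```text
t 21.775 [ 454.1 -278.9   30.7] z yaw -36.74728255641681 F [ 1.02  0.11 -0.27] gap 0.36799367245442577 j [ 40.   32.2 -15.1 114.2  14.1  35.4 -21.2]
```

Request:
step_arm:
  rows:
    - [[0,0,0],[0,0,0],15]
    - [[0,0,0],[0,0,0],15]
    - [[0,0,0],[0,0,0],15]
    - [[-20,0,0],[0,0,0],15]
    - [[-60,0,0],[0,0,0],15]
    - [[-100,0,0],[0,0,0],15]
    - [[-100,0,0],[0,0,0],15]
    - [[-100,0,0],[0,0,0],15]

```text
t: 22.78
position: [452.7, -278.1, 128.9]
orientation: [-142.3, 89.7, -179.1]
ft_force: [0.3, -0.1, -6.9]
finger_gap: 0.318
```

```bash
python3 - <<'E'
from station import *
from h import *
s=observe();info(s)
move(s,[553.8,120,130.7],-77)
E
```

```text
t 22.775 [ 452.7 -278.1  128.9] z yaw -36.75495188602738 F [ 0.34 -0.06 -6.9 ] gap 0.31812695210851044 j [ 42.7  23.4 -18.2 111.5   9.9  46.9 -17.7]
shift [  -2.3  379.5 -157.2] turn [40.25 -0.15  0.24]
```

Request:
step_arm:
  rows:
    - [[-2,20,-8],[2,0,0],15]
    - [[-2,60,-25],[6,0,0],15]
    - [[-2,100,-41],[10,0,0],15]
    - [[-2,145,-60],[15,0,0],15]
    - [[-2,190,-79],[20,0,0],15]
    - [[-2,235,-97],[25,0,0],15]
    - [[-2,280,-116],[30,0,0.1],15]
    - [[-2,325,-135],[34,0,0.2],15]
    - [[-2,360,-149],[38,-0.1,0.2],15]
    - [[-2,379.5,-157.2],[40.2,-0.15,0.24],15]
    - [[-2,379.5,-157.2],[40.2,-0.15,0.24],15]
    - [[-2,379.5,-157.2],[40.2,-0.15,0.24],15]

```text
t: 24.28
position: [552.6, 118.5, 128.6]
orientation: [-78.0, 89.8, -155.0]
ft_force: [-0.1, -0.9, -5.4]
finger_gap: 0.324
```

```bash
python3 - <<'E'
from station import *
from h import *
s=observe();info(s)
move(s,[553.8,120,82],-77)
f=grab_frame("scene");cv2.imwrite("pics/s2.png",cv2.resize(f["pixels"][100:300,130:400,::-1],None,fx=2.5,fy=2.5))
E
```

```text
t 24.275 [552.6 118.5 128.6] z yaw -76.97139291376955 F [-0.07 -0.87 -5.36] gap 0.32449381704085095 j [  -3.    26.   -15.8  107.1    9.2   48.4 -100.4]
shift [46.6  1.7 -1.2] turn [0.03 0.05 0.22]
```

View pics/s2.png

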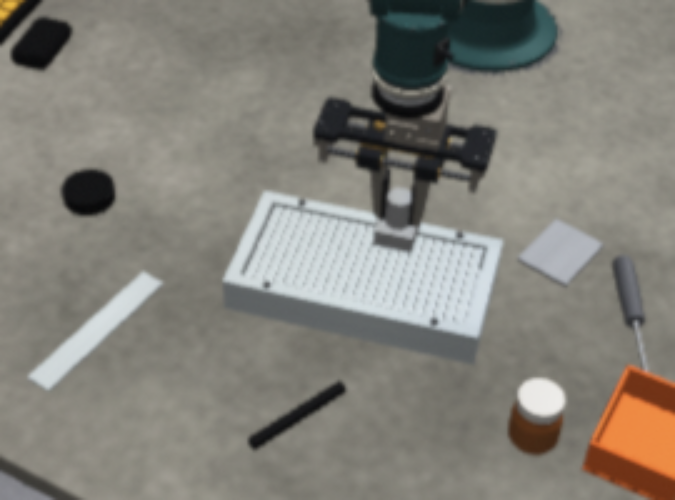

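The scene view shows the blank hanging upright over the mat at about (397,235).

Request:
step_arm:
  rows:
    - [[15,1.7,-1.2],[0,0,0.2],15]
    - [[30,1.7,-1.2],[0,0,0.2],15]
    - [[42,1.7,-1.2],[0,0,0.2],15]
    - [[48,1.7,-1.2],[0,0,0.2],15]
    - [[48,1.7,-1.2],[0,0,0.2],15]
    - [[48,1.7,-1.2],[0,0,0.2],15]

```text
t: 25.08
position: [554.6, 119.8, 81.5]
orientation: [61.5, 89.9, -15.5]
ft_force: [0.1, -0.1, -5.0]
finger_gap: 0.318
```

```bash
python3 - <<'E'
from station import *
from h import *
s=observe();info(s)
move(s,[553.8,120,77],-77)
E
```

```text
t 25.075 [554.6 119.8  81.5] z yaw -77.01965382694178 F [ 0.12 -0.12 -4.96] gap 0.317748590755727 j [  -4.    29.8  -14.8  108.5   10.9   42.9 -101.9]
shift [ 4.5 -0.7 -0.3] turn [-0.02  0.04 -0.08]
```

Request:
step_arm:
  rows:
    - [[2,0,-0.3],[0,0,0],15]
    - [[3.5,0,-0.3],[0,0,0],15]
    - [[3.5,0,-0.3],[0,0,0],15]

```text
t: 25.45
position: [554.4, 120.1, 77.9]
orientation: [58.3, 89.9, -18.8]
ft_force: [0.1, -0.9, -4.9]
finger_gap: 0.315
```

Request:
step_arm:
  rows:
    - [[1,0,0],[0,0,0],15]
    - [[1,0,0],[0,0,0],15]

```text
t: 25.7
position: [554.4, 120.1, 76.9]
orientation: [54.9, 89.9, -22.1]
ft_force: [-0.0, -0.4, -4.6]
finger_gap: 0.319
```

Request:
step_arm:
  rows:
    - [[1,0,0],[0,0,0],15]
    - [[1,0,0],[0,0,0],15]

```text
t: 25.95
position: [554.6, 120.2, 76.1]
orientation: [60.3, 89.9, -16.7]
ft_force: [1.0, 0.5, -2.4]
finger_gap: 0.32
```

Request:
step_arm:
  rows:
    - [[0.7,0,0],[0,0,0],15]
    - [[0.7,0,0],[0,0,0],15]

```text
t: 26.2
position: [554.6, 120.2, 75.7]
orientation: [59.8, 89.9, -17.2]
ft_force: [-1.8, -0.3, -0.7]
finger_gap: 0.319
```

The bar carries the blank: the force rose about 4 N over 1 mm. Releasing.

Request:
step_arm:
  rows:
    - [[0.3,0,0],[0,0,0],15]
    - [[0.3,0,0],[0,0,0],36]
    - [[0.3,0,0],[0,0,0],45]
    - [[0.3,0,0],[0,0,0],70]
    - [[0.3,0,0],[0,0,0],80]
    - [[0.3,0,0],[0,0,0],80]
    - [[-20,0,0],[0,0,0],80]
    - [[-60,0,0],[0,0,0],80]
    - [[-110,0,0],[0,0,0],80]
    - [[-110,0,0],[0,0,0],80]
    - [[-110,0,0],[0,0,0],80]

```text
t: 27.58
position: [554.0, 120.0, 185.2]
orientation: [40.4, 89.9, -36.6]
ft_force: [-0.4, 0.2, 0.3]
finger_gap: 0.801
```

```bash
python3 - <<'E'
from station import *
from h import *
s=observe();info(s)
f=grab_frame("wrist")
R=Ro.from_euler("xyz",s["orientation"],degrees=True).as_matrix()
M=np.array(f["mount"]);A=R@M[:3,:3];c=R@M[:3,3]+s["position"]
f["R"]=A.T;f["t"]=-A.T@c
cv2.imwrite("pics/w2.png",f["pixels"][:,:,::-1])
X=cloud(f);z=X[...,2];d=X[...,:2]-s["position"][:2];r=np.hypot(d[...,0],d[...,1])
print("mat z",np.median(z[(r>40)&(r<60)&(z>35)&(z<55)]))
for n,lo,hi in(("top",103,118),("foot",63,76)):
    m=(r<38)&(z>lo)&(z<hi);P=X[m]
    C=cv2.minEnclosingCircle(P[:,:2].astype(np.float32));r0=cv2.minAreaRect(P[:,:2].astype(np.float32))
    a=np.linalg.lstsq(np.c_[P-P.mean(0)][:,:2],P[:,2]-P[:,2].mean(),rcond=None)[0]
    print(n,len(P),np.median(P[:,2]),C,r0,"tilt deg",np.degrees(np.arctan(a)))
E
```

```text
t 27.575 [554.  120.  185.2] z yaw -77.02344658429492 F [-0.36  0.25  0.35] gap 0.8013802273488645 j [ -2.3  21.9 -16.7 104.5   7.7  54.6 -99.3]
mat z 45.658226571848736
top 1153 108.86864219661918 ((553.8994140625, 120.54745483398438), 15.006613731384277) ((554.097900390625, 120.58892059326172), (29.512287139892578, 28.98800277709961), 1.2823114395141602) tilt deg [-1.20653455 -0.29773982]
foot 1430 68.88753733468043 ((553.9459228515625, 120.46220397949219), 31.6632080078125) ((554.0650024414062, 120.58745574951172), (46.027793884277344, 45.92705535888672), 13.336191177368164) tilt deg [-0.58644857 -0.18542613]
```

View pics/w2.png

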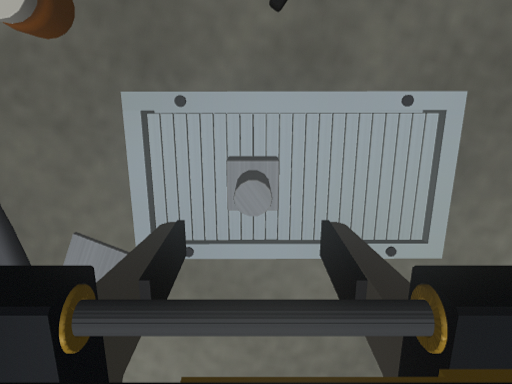

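```bash
python3 -c "
from station import *
print(hand_in())"
```

```text
the job is handed in; nothing more can be done
None
```

The blank is standing upright on the mat over the support bar, released, and the job is handed in at about 27.6 s of the 64 s. The hand-in reports no verdict.

- **Finding the bar:** I pressed along the mat with the closed fingertips, never reading above about 8 N. Away from the bar I read about 1–2.5 N. Presses from both sides at equal force put the stiff zone's centre at TCP ≈ (553.8, 120.0), about 39.5 mm along the tray's y by the top camera.
- **Placing:** I picked the blank up by the shank and set it down there with the jaws along the mat's length. The load came on over about 1 mm of travel, as expected over the bar.
- **Last checks (wrist camera, after letting go):**
  - **Position:** the blank's axis is at about (554.0, 120.5), within 1 mm of the target.
  - **Height:** its underside is about 1 mm below the mat's resting face; the limit is 2.5 mm.
  - **Tilt:** about 0.6–1.2°, against a limit of about 2.9°.
  - **Surroundings:** the arm was clear of the tray at z 185. I saw no sign that the other things had moved, but I did not re-measure them.
- **Disagreement:** the top camera placed the blank about 3 mm off from the wrist camera along y, and the scene camera differed from the top camera by about 5 mm. I therefore used the felt positions for the bar and the wrist camera for the grasp.

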